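# Feeler check of a globe stand's ring guide

### The arm

A 7-joint arm with a two-finger parallel gripper is mounted at the origin on the work surface; the furniture and walls round the work are solid. World frame = base frame: x ahead of the robot, y to its left, z up, the work surface at z = 0. Lengths are in m, angles in rad, forces in N, time in s.
With the tool pointing down it reaches from about 0.425 to 0.875 m from the base axis. Payload 4.7 kg.
Tool frame: the origin (TCP) lies midway between the tips of the shut fingers; the grasp point (between the pads) lies 19 mm behind it; x points along the fingers, y is the direction in which the jaws open and shut, and the axes are right-handed (so a half turn about x gives the same grasp; the last joint's range is limited). The gripper opens to 87 mm and grips with 3 to 60 N. Pads are 19 mm wide; open, the fingers measure 117 mm over their backs; the gripper's body (75 mm by 190 mm) begins 51 mm behind the grasp point.
Start: joints at [1.357, 0.321, -0.07, 1.45, 0.023, 1.371, -0.057], TCP at [0.147, -0.633, 0.223] pointing down, gripper open.
Joint ranges: [-2.86, 2.86], [-0.3, 2.09], [-1.38, 1.24], [0.06, 2.45], [-1.56, 4.7], [0.09, 2.05], [-2.69, 2.69]. Speed limits (rad/s): [2.57, 2.57, 3.14, 3.14, 3.14, 3.14, 3.14].

### API

Orientations are given as a 3x3 rotation matrix whose columns are the frame's x, y, z axes.
In Python, from rig import arm, gripper_open, close, ik, eyes gives the robot as it stands. Calls block until the motion is done:
- arm.movep(position, orientation): joint-space move of the TCP to a pose.
- arm.line_to(position, max_speed=0.15, rot=None): straight line of the TCP; rot=None keeps the orientation; max_speed is the mean speed in m/s.
- arm.move_j(angles): joint-space move.
- gripper_open() and close(squeeze=None): open the fingers fully, or close them until they stop; squeeze is the grip in N (None keeps the last).
- arm.sleep(seconds).
- ik(position, orientation): joint angles nearest the present ones, or None.
- arm.state(): the state.
- eyes.snapshot(name): name is "scene" or "top" or "wrist"; returns the picture (384x512x3 uint8, red, green, blue); there is no depth.
- eyes.camera_model(name): a dict with "camera_matrix" (3x3 intrinsics, pixels), "xyz" and "rotation" of the camera in the world. Camera axes: x right, y up, looking along -z (the intrinsics and any distortion apply to the point x, -y, -z); pixel columns grow to the right and rows downward; lengths in m; the calibration is good to about 2 mm. The wrist camera is an equidistant fisheye: a pixel r from the principal point sees the ray r / f radians off the axis. A picture is of the moment at which its call begins: read the wrist's pose just before it. camera_model takes no time and is no camera call; for the wrist camera it gives the pose at the moment of the call.
A pose or a line that the arm cannot do raises arm.MotionError and nothing moves.
- arm.hand_in(): hands the job in, once; it reports no verdict.
The state is a dict: "time_s": time; "qpos": joint angles; "qvel": joint speeds; "joint_torque": joint torques, N m; "position": TCP position; "orientation": TCP orientation; "force": force on the tool from outside, world axes, zero at the start; "torque": the same for the moment, N m; "grip_width": finger opening in m.
Only numpy, scipy, OpenCV 4.12 (cv2) and the standard library are available. Lean on these libraries where they do the work, as an engineer would, in place of code of your own. Each camera call takes 0.05 s, during which the arm holds its last target.

### The job

Check the ring guide of the wooden globe foot: take the red-handled feeler out of its stand, slide its blade straight down between the two sprung brass cheeks, against the light drag, until the tip rests on the wooden floor of the gap. Let go and leave it standing upright there, gripped by both cheeks; leave the blue-handled feeler, whose thin blade would feel no drag, in the stand.

Things in the scene. Friction and masses are not known exactly. Their poses are not given: they have to be found in the camera images.
- red_feeler: Red-handled feeler, about 80 g, hanging upright in either slot of a wooden stand (top z = 100 mm). Origin: middle of the blade's tip; z up, x thickness, y width; front and back alike. Steel blade 12 x 26 mm, 85 mm long, last 18 mm tapering to 5 mm thick. Collar 34 x 48 mm at z 85-91 mm rests on the stand; raise 85 mm to clear. Handle 26 (x) x 40 (y) mm at z 91-141 mm.
- blue_feeler: Blue-handled feeler, a bystander: same shape, size, origin and axes as the red one, but the blade is only 4 mm thick, without taper. It hangs in the stand's other slot, 96 mm from the red one, its handle reaching 156 mm above the table: carry the red blade over or around it.
- guide: Globe foot, fixed: dark wooden disc 156 mm across, two upright brass cheeks. Origin: centre of its underside, z up. The gap is centred there, runs 60 mm along y, is 6 mm wide (x) at rest from the wooden floor at z 22 mm to z 74 mm, then flares to a 25 mm mouth at z 92 mm. Spring posts at x = +-56 mm reach z 52 mm. Front and back alike.
- cheek_far (a joint): Opening (m) of the cheek on the guide's +x side: 0 at rest, to 0.012, grows as it is pushed out along +x. Spring: 1.6 N at rest, 0.4 N more per mm. The 12 mm blade opens each cheek about 3 mm; pushing it in takes a few newtons, more than its own weight.
- cheek_near (a joint): The same for the opposite cheek, on the guide's -x side; grows as it is pushed out along -x.

How it is judged:
On the way, in this order (a step that is already met when the one before it is completed fails the run):
1. the red feeler is lifted out of the stand (height (world z) of red_feeler above 0.095 m), for 0.1 s.
2. the red feeler's blade has entered the gap and spreads the cheeks (y of red_feeler in the frame of guide between -0.018 and 0.018 m and x of red_feeler in the frame of guide between -0.01 and 0.01 m and z of red_feeler in the frame of guide below 0.066 m and value of joint any of cheek_far, cheek_near above 0.0015 m), for 0.05 s.
At the end, for the whole second after the job is handed in: The red feeler stands released and at rest in the gap: tip within 8 mm of the wooden floor, within 18 mm of the gap's middle along it and 10 mm across it, upright and in line with the gap within 0.17 rad (10 degrees), with both cheeks pushed open by more than 1.5 mm (y of red_feeler in the frame of guide between -0.018 and 0.018 m and x of red_feeler in the frame of guide between -0.01 and 0.01 m and z of red_feeler in the frame of guide below 0.03 m and angle between red_feeler's own z axis and vertical below 0.17 rad and angle between the x axis of red_feeler and the x axis of guide, either way round below 0.17 rad and value of joint each of cheek_far, cheek_near above 0.0015 m and linear speed of red_feeler below 0.03 m/s); the robot touches nothing.
It fails at once if the blue feeler is taken from its place (moved more than 30 mm) (distance of blue_feeler from where it was at the start of the episode above 0.03 m).
It also fails if it takes over 42 s, if anything falls off the work surface, if the arm or the gripper's body presses on something with over 40 N, if the wrist force passes 120 N, or if a joint passes its speed limit or range.

## Working session

There is one attempt and no reset: what is moved stays moved. The work goes in short steps, each a Python script; the robot and the scene stay as the last script left them, time stands still between calls to the robot, and variables do not carry over. Pictures are saved under pics/ and viewed, and the job is handed in when it is done.

```bash
mkdir -p pics; ls; python3 - <<'E'
from rig import arm,eyes
import cv2
for n in ["scene","top","wrist"]:
    m=eyes.camera_model(n); print(n,m)
    cv2.imwrite(f"pics/{n}0.png",cv2.cvtColor(eyes.snapshot(n),cv2.COLOR_RGB2BGR))
s=arm.state();print(s)
E
```

```text
pics
scene {'camera_matrix': array([[460.83946637,   0.        , 260.62918943],
       [  0.        , 460.83946637, 192.92136892],
       [  0.        ,   0.        ,   1.        ]]), 'xyz': array([-0.06765246, -0.3146476 ,  0.54026694]), 'rotation': array([[ 0.52634839,  0.48471794, -0.69857419],
       [-0.85010583,  0.316096  , -0.42119282],
       [ 0.01665679,  0.81555615,  0.57843817]])}
top {'camera_matrix': array([[459.62174467,   0.        , 250.60250524],
       [  0.        , 459.62174467, 196.28456892],
       [  0.        ,   0.        ,   1.        ]]), 'xyz': array([0.35305661, 0.02043867, 0.99747241]), 'rotation': array([[-0.00262211,  0.98570656, -0.16845091],
       [-0.999447  , -0.00816714, -0.03223339],
       [-0.03314843,  0.16827324,  0.98518288]])}
wrist {'camera_matrix': array([[297.31863964,   0.        , 254.87628303],
       [  0.        , 297.31863964, 188.24205305],
       [  0.        ,   0.        ,   1.        ]]), 'xyz': array([ 0.21597258, -0.61742854,  0.38363123]), 'rotation': array([[ 0.22654062,  0.94048623,  0.25330812],
       [-0.97400047,  
[... 208 characters left out ...]
'qvel': array([ 1.09414780e-03, -7.66040642e-04, -2.12767796e-04, -3.17810510e-03,
       -9.50366685e-04,  9.48381061e-05,  3.79120674e-04]), 'joint_torque': array([ 1.31328346e-03, -4.91797221e+01, -4.03469838e-01, -3.12874389e+01,
       -6.36989786e-02,  4.04905085e-02,  1.26241421e-04]), 'position': array([ 0.14663908, -0.632818  ,  0.22170212]), 'orientation': array([[-4.16777452e-04,  2.25846637e-01, -9.74162780e-01],
       [ 1.42484662e-03, -9.74161742e-01, -2.25847006e-01],
       [-9.99998898e-01, -1.48216048e-03,  8.42118319e-05]]), 'force': array([ 0.71972977, -0.45355397,  0.84976163]), 'torque': array([ 0.01217753,  0.00256242, -0.05251378]), 'grip_width': 0.08697350977002001}
```

View pics/scene0.png

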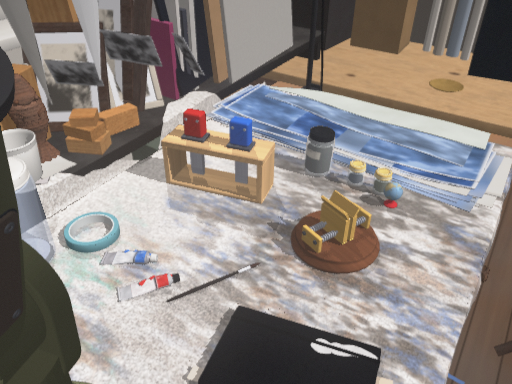

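View pics/top0.png

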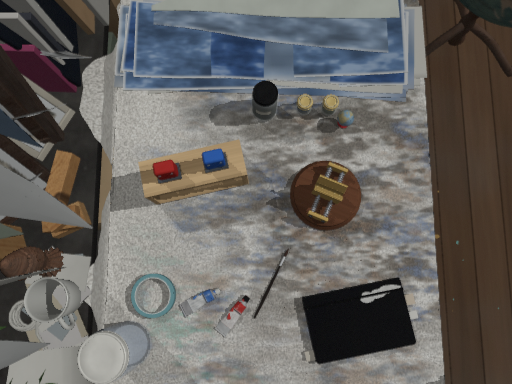

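View pics/wrist0.png

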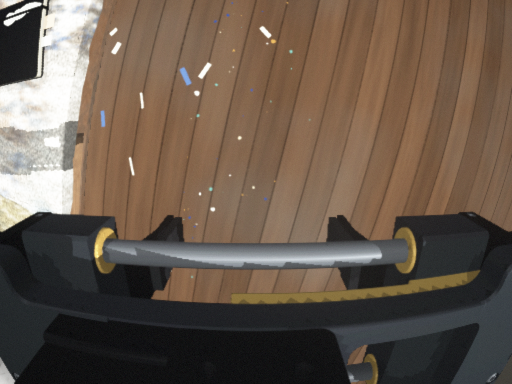

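The scene shows the red feeler at scene px (195,123) and the blue one at (241,132), with the guide at (336,235). In the top view red is at (165,168), blue at (214,158) and the guide at (326,195). I'll zoom in before measuring.

```bash
python3 - <<'E'
import cv2
t=cv2.imread("pics/top0.png")
a=cv2.resize(t[130:210,130:260],None,fx=6,fy=6,interpolation=cv2.INTER_CUBIC);cv2.imwrite("pics/top_stand.png",a)
a=cv2.resize(t[150:240,280:372],None,fx=6,fy=6,interpolation=cv2.INTER_CUBIC);cv2.imwrite("pics/top_guide.png",a)
t=cv2.imread("pics/scene0.png")
a=cv2.resize(t[180:280,280:390],None,fx=6,fy=6,interpolation=cv2.INTER_CUBIC);cv2.imwrite("pics/sc_guide.png",a)
E
```

```text
(no output)
```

View pics/top_stand.png

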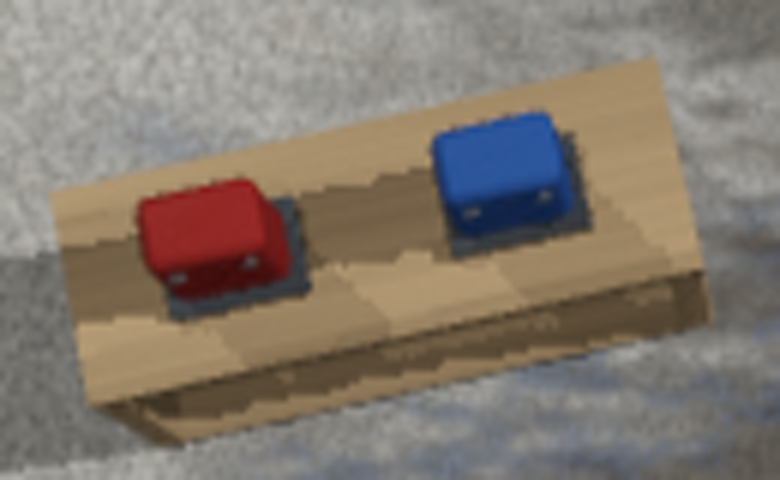

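View pics/top_guide.png

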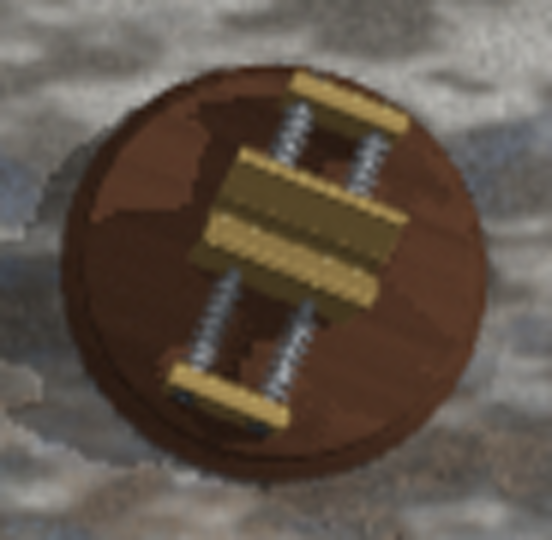

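View pics/sc_guide.png

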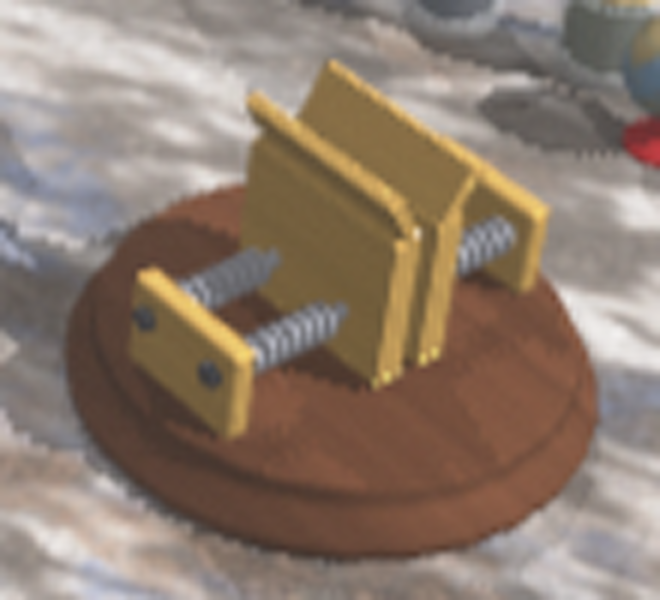

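```bash
cat > h.py <<'E'
import numpy as np,cv2
from rig import arm,eyes
def ray(n,p,m=None):
    m=m or eyes.camera_model(n);K=m["camera_matrix"]
    x=(p[0]-K[0,2])/K[0,0];y=(p[1]-K[1,2])/K[1,1]
    if n=="wrist":
        r=np.hypot(x,y);s=np.sin(r)/max(r,1e-9);d=np.array([x*s,-y*s,-np.cos(r)])
    else: d=np.array([x,-y,-1])
    return np.array(m["xyz"]),np.array(m["rotation"])@d
def onz(n,p,z,m=None):
    o,d=ray(n,p,m);return o+d*(z-o[2])/d[2]
def crop(p,x0,y0,k=6): return ((p[0]+.5)/k-.5+x0,(p[1]+.5)/k-.5+y0)
E
python3 - <<'E'
from h import *
np.set_printoptions(precision=4,suppress=True)
f=lambda L,z,x,y,n="top":np.array([onz(n,crop(p,x,y),z) for p in L])[:,:2]
for nm,L in dict(red=[(140,200),(250,180),(265,247),(150,262)],blue=[(434,133),(545,113),(562,185),(450,200)]).items():
    P=f(L,.156,130,130);print(nm,P.mean(0),[np.linalg.norm(P[i]-P[(i+1)%4])for i in range(4)],[np.degrees(np.arctan2(*(P[i+1]-P[i])[::-1])) for i in range(2)])
    
S=f([(50,192),(655,58),(703,268),(90,405)],.1,130,130);print("stand",S.mean(0),S[1]-S[0],np.degrees(np.arctan2(*(S[1]-S[0])[::-1])),np.degrees(np.arctan2(*(S[2]-S[3])[::-1])))
for nm,L,z in [("far",[(295,72),(408,118),(403,135),(290,92)],.052),("near",[(172,365),(290,410),(286,428),(168,385)],.052),("chfar",[(240,150),(408,215)],.092),("chnear",[(212,215),(378,290)],.092)]:
    P=f(L,z,280,150);print(nm,P.mean(0),P[1]-P[0],np.linalg.norm(P[1]-P[0]),np.degrees(np.arctan2(*(P[1]-P[0])[::-1])))
# scene view posts
for nm,L,z in [("far",[(480,165),(548,205),(540,215)],.052),("near",[(150,270),(254,360),(235,370),(135,280)],.052)]:
    P=f(L,z,280,180,"scene");print("scene",nm,P, np.degrees(np.arctan2(*(P[1]-P[0])[::-1])))
# disc
t=cv2.imread("pics/top0.png");hsv=cv2.cvtColor(t,cv2.COLOR_BGR2HSV)
from rig import arm
E
```

```text
red [0.5552 0.2134] [np.float64(0.03533283598802082), np.float64(0.022372751816493636), np.float64(0.036557143327604), np.float64(0.020443805922692238)] [np.float64(-80.03571769295706), np.float64(-166.231560560224)]
blue [0.5751 0.1198] [np.float64(0.03565462788989894), np.float64(0.02410799768701152), np.float64(0.03558010323908852), np.float64(0.022468119432702695)] [np.float64(-80.13055108322278), np.float64(-166.6656597424968)]
stand [0.5654 0.1676] [ 0.0443 -0.2044] -77.771705040972 -77.67887968792441
far [ 0.5756 -0.1316] [-0.0169 -0.0387] 0.04225706227650668 -113.60792204750261
near [ 0.4728 -0.0871] [-0.0159 -0.04  ] 0.043029923818973394 -111.65695022735396
chfar [ 0.5396 -0.116 ] [-0.0226 -0.055 ] 0.05943116946060502 -112.38483521162297
chnear [ 0.516  -0.1056] [-0.0258 -0.054 ] 0.059861755403373317 -115.49572091863607
scene far [[ 0.5808 -0.1283]
 [ 0.5734 -0.1521]
 [ 0.5677 -0.1519]] -107.12839279532902
scene near [[ 0.4843 -0.069 ]
 [ 0.4656 -0.11  ]
 [ 0.4592 -0.1075]
 [ 0.4782 -0.0675]] -114.5674822773707
```

Checks out so far: red–blue distance 95.7 mm (given 96), post spacing 112 mm (given 112) and gap length 59.6 mm (given 60). Next I move above red and confirm with the wrist camera.

```bash
cat >> h.py <<'E'
def R(a):
    x=np.array([0,0,-1.]);y=np.array([np.cos(a),np.sin(a),0]);return np.stack([x,y,np.cross(x,y)],1)
def snap(n,f):
    m=eyes.camera_model(n);im=cv2.cvtColor(eyes.snapshot(n),cv2.COLOR_RGB2BGR);cv2.imwrite(f,im);return im,m
np.set_printoptions(precision=4,suppress=True)
E
python3 - <<'E'
from h import *
from rig import ik
import pickle
for s in (0,np.pi):
    print(s,ik([.555,.213,.30],R(np.radians(12)+s)),ik([.555,.213,.113],R(np.radians(12)+s)),ik([.524,-.109,.30],R(np.radians(-23.4)+s)),ik([.524,-.109,.12],R(np.radians(-23.4)+s)))
E
```

```text
0 [ 0.4299  0.3342 -1.0671  1.4448  0.2916  1.5324 -0.4149] [ 0.3583  0.445  -0.9574  1.7013  0.3873  1.1991 -0.4877] [ 0.8465  0.0933 -0.7349  1.5913  0.0628  1.4812 -0.3002] [ 0.8023  0.22   -0.7171  1.8428  0.1588  1.1367 -0.3784]
3.141592653589793 [ 0.5554  0.4518 -1.3131  1.4417  0.4358  1.5763  2.6231] [ 0.4928  0.5604 -1.1769  1.6978  0.5424  1.256   2.5447] None [ 1.1596  0.3684 -1.172   1.8338  0.3665  1.1837  2.6024]
```

```bash
python3 - <<'E'
from h import *
import pickle
arm.movep([.555,.213,.29],R(np.radians(12)))
im,m=snap("wrist","pics/w1.png");pickle.dump(m,open("w1.pkl","wb"))
s=arm.state();print(s["time_s"],s["position"],s["force"],s["qpos"])
E
```

```text
3.4917 [0.5554 0.2121 0.2898] [-0.4389 -0.0532  0.0365] [ 0.439   0.3418 -1.0765  1.4619  0.3001  1.5154 -0.4214]
```

View pics/w1.png

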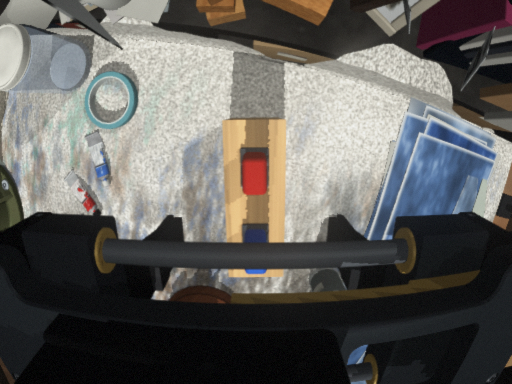

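The wrist view shows the red handle centred at about (256,173) and in line with the jaws, with blue at (256,245). Next I extract the top-face corners.

```bash
python3 - <<'E'
import cv2
t=cv2.imread("pics/w1.png")
a=cv2.resize(t[110:210,205:305],None,fx=6,fy=6,interpolation=cv2.INTER_CUBIC);cv2.imwrite("pics/w1c.png",a)
t=cv2.imread("pics/scene0.png")
a=cv2.resize(t[95:160,155:285],None,fx=6,fy=6,interpolation=cv2.INTER_CUBIC);cv2.imwrite("pics/sc_stand.png",a)
E
```

```text
(no output)
```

View pics/w1c.png

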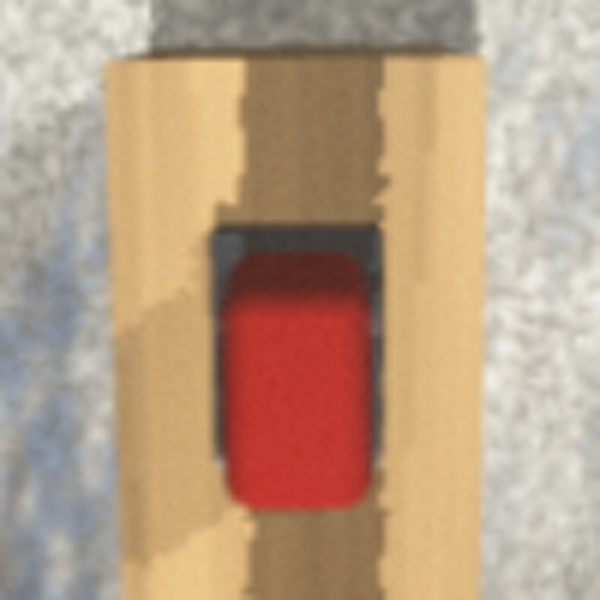

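View pics/sc_stand.png

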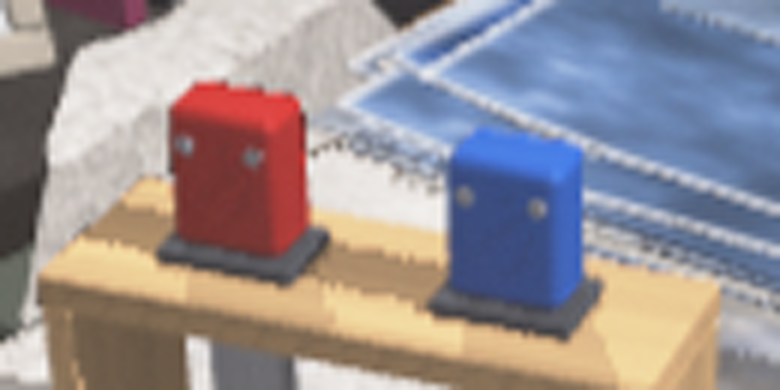

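```bash
python3 - <<'E'
from h import *
import pickle
m=pickle.load(open("w1.pkl","rb"))
L=[(224,300),(370,298),(374,510),(228,510)]
P=np.array([onz("wrist",crop(p,205,110),.156,m) for p in L])[:,:2]
print(P,P.mean(0),[np.linalg.norm(P[i]-P[(i+1)%4])for i in range(4)])
print(np.degrees(np.arctan2(*(P[0]-P[3])[::-1])),np.degrees(np.arctan2(*(P[1]-P[2])[::-1])))
C=np.array([onz("wrist",crop(p,205,110),.106,m) for p in [(212,226),(380,226)]])[:,:2];print("collar end mid",C.mean(0),np.linalg.norm(C[0]-C[1]), C.mean(0)-.024*np.array([np.cos(np.radians(102)),np.sin(np.radians(102))]))
S=np.array([onz("wrist",crop(p,205,110),.1,m) for p in [(106,60),(124,590),(485,58),(480,590)]])[:,:2]
print(np.degrees(np.arctan2(*(S[0]-S[1])[::-1])),np.degrees(np.arctan2(*(S[2]-S[3])[::-1])))
# scene top corners
Q=np.array([onz("scene",crop(p,155,95),.156) for p in [(172,100),(265,132),(302,97),(200,82)]])[:,:2];print(Q.mean(0))
E
```

```text
[[0.5386 0.2295]
 [0.5625 0.2349]
 [0.5712 0.1989]
 [0.5465 0.1936]] [0.5547 0.2142] [np.float64(0.02452702960916115), np.float64(0.037075848595946884), np.float64(0.025235887704915097), np.float64(0.03672828142054174)]
102.4294237935012 103.52409136969209
collar end mid [0.549  0.2381] 0.03274559354103015 [0.5539 0.2146]
102.61562796388087 102.61207132066784
[0.5544 0.2132]
```

```bash
python3 - <<'E'
from h import *
from rig import close
r=R(np.radians(12.4))
arm.movep([.555,.2138,.20],r)
arm.line_to([.555,.2138,.115],0.1,rot=r)
s=arm.state();print(s["time_s"],s["position"],s["force"])
close(35)
s=arm.state();print(s["time_s"],s["position"],s["force"],s["grip_width"])
E
```

```text
4.9417 [0.5555 0.2142 0.1157] [0.1688 0.5379 0.1098]
5.9583 [0.555  0.2138 0.115 ] [-0.313   0.3897 -0.8508] 0.025398446761305437
```

```bash
python3 - <<'E'
from h import *
r=R(np.radians(12.4))
arm.line_to([.555,.2138,.295],0.1,rot=r)
s=arm.state();print(s["time_s"],s["position"],s["force"],s["grip_width"])
im,_=snap("scene","pics/s2.png");cv2.imwrite("pics/s2c.png",cv2.resize(im[0:250,100:400],None,fx=2.4,fy=2.4))
# guide close-up: move above
E
```

```text
7.9083 [0.5548 0.2137 0.2944] [-0.0822 -0.0117 -0.8819] 0.025941347505359612
```

View pics/s2c.png

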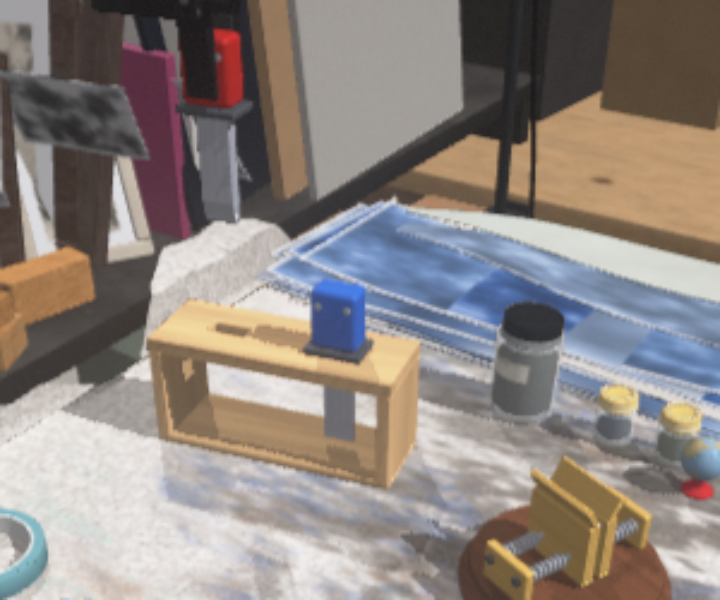

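The red feeler is lifted upright, with the blue one undisturbed. I'll carry it over the guide at tip height of about 195 mm.

```bash
python3 - <<'E'
from h import *
import pickle
r=R(np.radians(-23.4))
arm.line_to([.5242,-.1094,.295],0.13,rot=r)
arm.sleep(0.2)
s=arm.state();print(s["time_s"],s["position"],s["force"],s["grip_width"])
for n in("wrist","top","scene"):
    im,m=snap(n,f"pics/{n}3.png");pickle.dump(m,open(n+"3.pkl","wb"))
    if n=="wrist": c=im[100:230,180:330];cv2.imwrite("pics/w3c.png",cv2.resize(c,None,fx=5,fy=4,interpolation=cv2.INTER_CUBIC))
    if n=="scene": cv2.imwrite("pics/s3c.png",cv2.resize(im[60:290,250:420],None,fx=2.6,fy=2.6,interpolation=cv2.INTER_CUBIC))
E
```

```text
10.8083 [ 0.5242 -0.1092  0.295 ] [-0.1912 -1.105  -1.2091] 0.026028262206155593
```

View pics/wrist3.png

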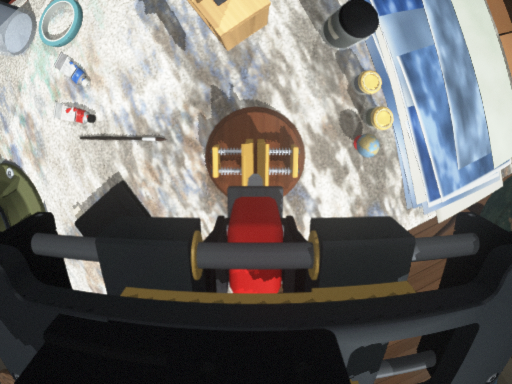

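View pics/s3c.png

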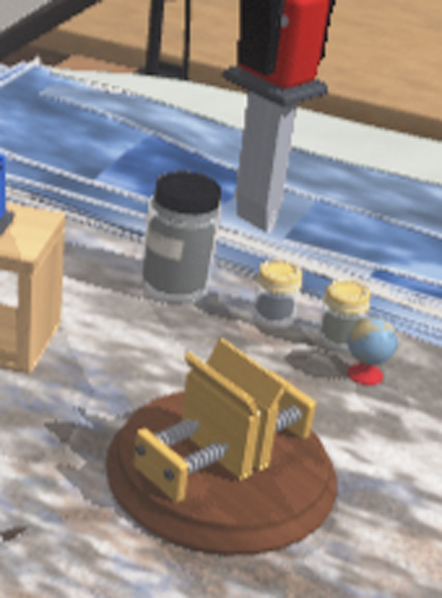

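View pics/top3.png

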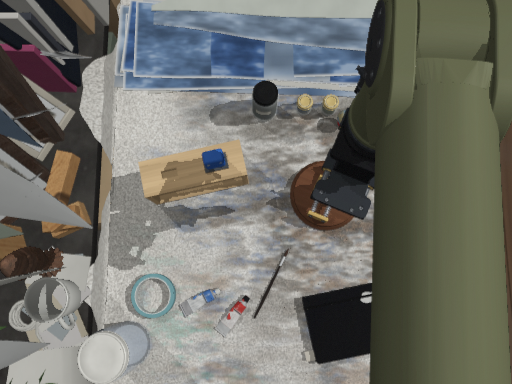

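The wrist view shows the posts at about (215,161) and (296,161), with the gap between the cheeks near (255,158). The gap runs along image rows, so the yaw is aligned. Next I measure the gap in a zoom.

```bash
python3 - <<'E'
import cv2
t=cv2.imread("pics/wrist3.png")
cv2.imwrite("pics/w3d.png",cv2.resize(t[100:205,200:310],None,fx=6,fy=5.7142857,interpolation=cv2.INTER_CUBIC))
t=cv2.resize(t[100:200,200:310],None,fx=6,fy=6,interpolation=cv2.INTER_CUBIC);cv2.imwrite("pics/w3e.png",t)
E
```

```text
(no output)
```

View pics/w3e.png

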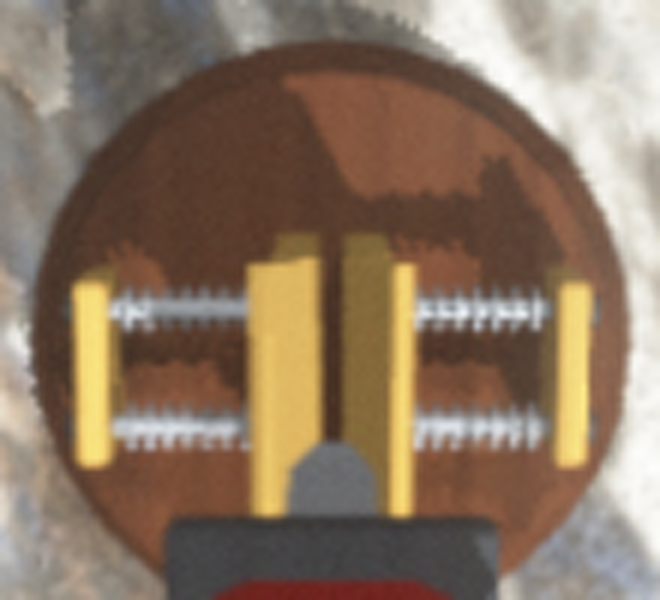

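```bash
python3 - <<'E'
from h import *
import pickle
m=pickle.load(open("wrist3.pkl","rb"))
f=lambda L,z:np.array([onz("wrist",crop(p,200,100),z,m) for p in L])[:,:2]
A=f([(72,282),(110,282),(110,467),(78,467)],.052);B=f([(557,283),(590,283),(588,467),(557,467)],.052)
a,b=A.mean(0),B.mean(0);print(a,b,(a+b)/2,np.linalg.norm(b-a),np.degrees(np.arctan2(*(b-a)[::-1])))
C=f([(247,265),(415,265)],.092);print("cheek end",C,C.mean(0),np.linalg.norm(C[0]-C[1]),"-> centre",C.mean(0)-.03*np.array([np.cos(np.radians(66.6)),np.sin(np.radians(66.6))]))
print("gap slit", f([(322,300),(342,300)],.074))
c=(a+b)/2
ex=(b-a)/np.linalg.norm(b-a);ey=np.array([-ex[1],ex[0]])
for z in (.074,):
  P=f([(322,300),(342,300)],z).mean(0);print("slit in g",ex@(P-c),ey@(P-c))
# blade tip apex profile: sides at taper, tip z approx .195
for z in (.19,.195,.20): 
  P=f([(296,480),(376,480)],z);print("blade",z,P,ex@(P.mean(0)-c),ey@(P.mean(0)-c))
E
```

```text
[ 0.4734 -0.0881] [ 0.5757 -0.1324] [ 0.5245 -0.1103] 0.11142886427981495 -23.394256712184948
cheek end [[ 0.5202 -0.0757]
 [ 0.5519 -0.0894]] [ 0.5361 -0.0826] 0.03449917700602356 -> centre [ 0.5241 -0.1101]
gap slit [[ 0.5304 -0.0907]
 [ 0.5344 -0.0924]]
slit in g -0.00019875298055200847 0.0202917418786522
blade 0.19 [[ 0.5224 -0.1008]
 [ 0.5337 -0.1057]] 0.00043039111489414413 0.007865381150829584
blade 0.195 [[ 0.523  -0.0997]
 [ 0.5341 -0.1045]] 0.0004176718058813999 0.009054533640975129
blade 0.2 [[ 0.5235 -0.0987]
 [ 0.5344 -0.1034]] 0.000404952496868464 0.01024368613112056
```

The two views agree on the guide centre to within 1 mm: (0.5244, -0.110), yaw -23.4°. I'll lower it while watching force.

```bash
python3 - <<'E'
from h import *
r=R(np.radians(-23.4));c=[.5244,-.1100]
arm.line_to([*c,.20],0.1,rot=r)
s=arm.state();print(s["time_s"],s["position"],s["force"])
for z in (.175,.155,.14,.13,.126,.124):
    arm.line_to([*c,z],0.04,rot=r)
    s=arm.state();print(round(s["time_s"],2),s["position"],s["force"],s["torque"],s["grip_width"])
    if np.linalg.norm(s["force"])>25: break
snap("scene","pics/s4.png")
im=cv2.imread("pics/s4.png");cv2.imwrite("pics/s4c.png",cv2.resize(im[120:290,260:420],None,fx=3.4,fy=3.4,interpolation=cv2.INTER_CUBIC))
E
```

```text
12.0583 [ 0.5249 -0.11    0.2007] [ 0.4601 -0.0667 -0.7239]
12.83 [ 0.5245 -0.1099  0.1751] [ 0.1383 -0.2684 -0.0683] [-0.0659 -0.0347 -0.0348] 0.02559357073264229
13.48 [ 0.5242 -0.1099  0.1544] [ 0.0323  2.1663 -1.991 ] [ 0.1251 -0.1277  0.0041] 0.025915182188820985
14.01 [ 0.5237 -0.11    0.139 ] [ 0.4876 -0.0052 -3.9517] [ 0.0011 -0.1209  0.0019] 0.02593240687478107
14.41 [ 0.524  -0.1098  0.1293] [-0.5679 -0.1506 -3.4395] [ 0.0433 -0.1205  0.0415] 0.025902809831522752
14.66 [ 0.5242 -0.1098  0.1257] [ 0.3857  0.2035 -1.7821] [ 0.092  -0.1162  0.0232] 0.02586353891244425
14.91 [ 0.5245 -0.1099  0.124 ] [ 0.4772 -0.198   0.4925] [ 0.1532 -0.0206 -0.0057] 0.026122084060022487
```

View pics/s4c.png

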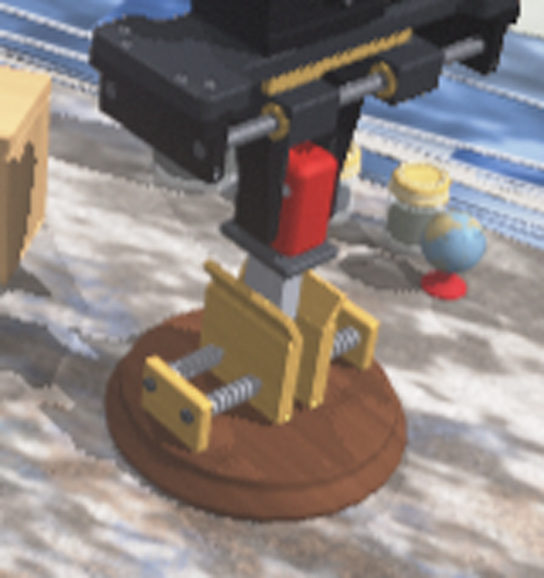

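The blade is between the cheeks. The force readings are ambiguous, so I'll check the collar's height by comparing projections of its corners for candidate tip heights.

```bash
python3 - <<'E'
from h import *
s=arm.state();print(s["time_s"],s["position"],s["force"])
im=cv2.imread("pics/s4.png")
cv2.imwrite("pics/s4d.png",cv2.resize(im[150:230,320:370],None,fx=7,fy=7,interpolation=cv2.INTER_CUBIC))
m=eyes.camera_model("scene");K=m["camera_matrix"];Rm=m["rotation"]
c=np.array([.5244,-.11]);a=np.radians(-23.4);ex=np.array([np.cos(a),np.sin(a)]);ey=np.array([-ex[1],ex[0]])
def pr(P):
    q=Rm.T@(P-m["xyz"]);return np.array([K[0,2]+K[0,0]*q[0]/-q[2],K[1,2]-K[1,1]*q[1]/-q[2]])
for t in (.022,.027,.033):
    for x,y,z in [(-.017,-.024,.085),(-.017,.024,.085),(.017,-.024,.085),(-.013,-.02,.141),(.013,-.02,.141)]:
        p=pr(np.r_[c+x*ex+y*ey,t+z]);print(t,(x,y,z),p,(p-[320,150]+.5)*7)
for x,y,z in [(-.0125,-.03,.092),(-.0125,.03,.092),(.0125,-.03,.092)]:
        p=pr(np.r_[c+x*ex+y*ey,z]);print("mouth",(x,y,z),p,(p-[320,150]+.5)*7)
E
```

```text
14.9583 [ 0.5244 -0.11    0.124 ] [0.4785 0.0623 0.3209]
0.022 (-0.017, -0.024, 0.085) [343.2239 204.7832] [166.0671 386.9822]
0.022 (-0.017, 0.024, 0.085) [323.0911 190.2064] [ 25.1377 284.9448]
0.022 (0.017, -0.024, 0.085) [358.7494 197.7877] [274.7461 338.0141]
0.022 (-0.013, -0.02, 0.141) [347.7894 173.0113] [198.0259 164.5789]
0.022 (0.013, -0.02, 0.141) [360.1111 167.9744] [284.2774 129.3208]
0.027 (-0.017, -0.024, 0.085) [343.6071 202.2333] [168.7496 369.1331]
0.027 (-0.017, 0.024, 0.085) [323.3811 187.7083] [ 27.1674 267.4581]
0.027 (0.017, -0.024, 0.085) [359.185 195.266] [277.7951 320.3623]
0.027 (-0.013, -0.02, 0.141) [348.2069 170.2273] [200.9485 145.0909]
0.027 (0.013, -0.02, 0.141) [360.5717 165.2183] [287.5016 110.0278]
0.033 (-0.017, -0.024, 0.085) [344.071  199.1464] [171.997  347.5249]
0.033 (-0.017, 0.024, 0.085) [323.7319 184.6852] [ 29.6236 246.2965]
0.033 (0.017, -0.024, 0.085) [359.7122 192.2139] [281.4855 298.997 ]
0.033 (-0.013, -0.02, 0.141) [348.7126 166.8557] [204.488  121.4902]
0.033 (0.013, -0.02, 0.141) [361.1294 161.881 ] [291.4055  86.6671]
mouth (-0.0125, -0.03, 0.092) [346.7729 213.2782] [190.9105 446.4472]
mouth (-0.0125, 0.03, 0.092) [321.9056 194.9681] [ 16.8392 318.2766]
mouth (0.0125, -0.03, 0.092) [358.0931 208.0171] [270.1519 409.6195]
```

View pics/s4d.png

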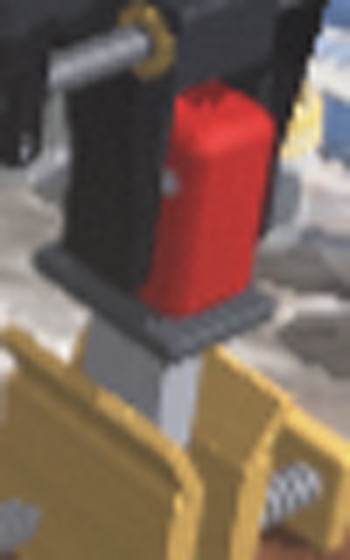

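```bash
python3 - <<'E'
from h import *
im=cv2.imread("pics/scene3.png")
cv2.imwrite("pics/s3d.png",cv2.resize(im[60:160,330:385],None,fx=6,fy=6,interpolation=cv2.INTER_CUBIC))
m=eyes.camera_model("scene");K=m["camera_matrix"];Rm=m["rotation"]
c=np.array([.5242,-.1092]);a=np.radians(-23.4);ex=np.array([np.cos(a),np.sin(a)]);ey=np.array([-ex[1],ex[0]])
def pr(P):
    q=Rm.T@(P-m["xyz"]);return np.array([K[0,2]+K[0,0]*q[0]/-q[2],K[1,2]-K[1,1]*q[1]/-q[2]])
for t in (.195,.203):
    for x,y,z in [(-.017,-.024,.085),(-.017,.024,.085),(.017,-.024,.085),(-.0025,-.013,.0),(.0025,-.013,.0),(-.0025,.013,.0)]:
        p=pr(np.r_[c+x*ex+y*ey,t+z]);print(t,(x,y,z),p,(p-[330,60]+.5)*6)
E
```

```text
0.195 (-0.017, -0.024, 0.085) [357.9315 102.7829] [170.5893 259.6973]
0.195 (-0.017, 0.024, 0.085) [334.0329  90.9325] [ 27.1977 188.5948]
0.195 (0.017, -0.024, 0.085) [375.5012  97.2573] [276.0071 226.544 ]
0.195 (-0.0025, -0.013, 0.0) [351.8042 150.7269] [133.8251 547.3611]
0.195 (0.0025, -0.013, 0.0) [354.2238 149.8084] [148.3428 541.8504]
0.195 (-0.0025, 0.013, 0.0) [339.9008 143.5798] [ 62.4049 504.4788]
0.203 (-0.017, -0.024, 0.085) [358.7543  97.2776] [175.5257 226.6654]
0.203 (-0.017, 0.024, 0.085) [334.6464  85.6117] [ 30.8786 156.67  ]
0.203 (0.017, -0.024, 0.085) [376.4306  91.851 ] [281.5835 194.1058]
0.203 (-0.0025, -0.013, 0.0) [352.5095 146.0542] [138.057  519.3251]
0.203 (0.0025, -0.013, 0.0) [354.943  145.1457] [152.6578 513.874 ]
0.203 (-0.0025, 0.013, 0.0) [340.5104 138.9749] [ 66.0624 476.8493]
```

View pics/s3d.png

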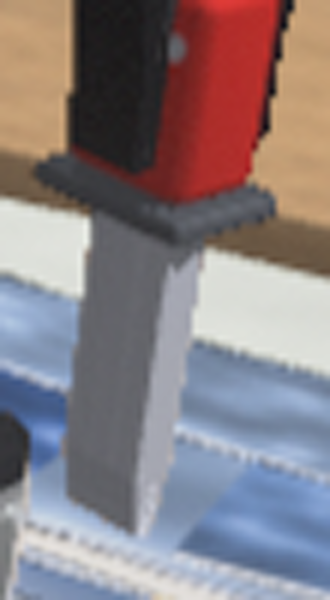

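The collar sits about 5 mm above nominal, so the tip is at roughly 27–29 mm, still above the 22 mm floor. I'll grip harder and push on in small steps.

```bash
python3 - <<'E'
from h import *
from rig import close
r=R(np.radians(-23.4));c=[.5244,-.1100]
close(60)
for z in (.122,.120,.1185,.117,.1155):
    arm.line_to([*c,z],0.02,rot=r); arm.sleep(.15)
    s=arm.state();print(round(s["time_s"],2),s["position"],s["force"],s["joint_torque"][[1,3]],s["grip_width"])
    if s["force"][2]>14 or s["position"][2]-z>.004: break
snap("scene","pics/s5.png")
im=cv2.imread("pics/s5.png");cv2.imwrite("pics/s5d.png",cv2.resize(im[150:230,320:370],None,fx=7,fy=7,interpolation=cv2.INTER_CUBIC))
E
```

```text
15.57 [ 0.5244 -0.11    0.122 ] [-0.568   1.6144  1.245 ] [-32.0702 -28.4203] 0.02538245947119073
15.97 [ 0.5247 -0.11    0.1218] [-4.552   1.2856 12.0722] [-27.757  -25.4197] 0.02553009398251062
16.38 [ 0.5248 -0.1099  0.1218] [-7.5312  1.0777 22.1654] [-24.4997 -23.1755] 0.025602310244692065
```

View pics/s5d.png

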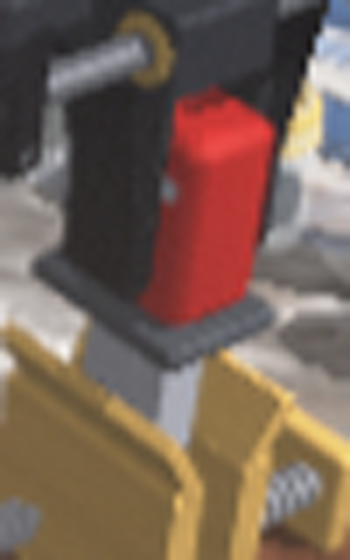

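It hits a hard stop at TCP z = 0.1218 m, which puts the tip at the 22 mm floor given the 100 mm grasp offset, so the camera height was biased by a few mm. I'll unload, release and retreat.

```bash
python3 - <<'E'
from h import *
from rig import gripper_open
r=R(np.radians(-23.4));c=[.5244,-.1100]
arm.line_to([*c,.1215],0.02,rot=r)
s=arm.state();print(s["position"],s["force"])
gripper_open()
s=arm.state();print(s["time_s"],s["position"],s["force"],s["grip_width"])
arm.line_to([*c,.26],0.08,rot=r); arm.sleep(.2)
s=arm.state();print(s["time_s"],s["position"],s["force"])
import pickle
im,m=snap("wrist","pics/w6.png");pickle.dump(m,open("w6.pkl","wb"))
cv2.imwrite("pics/w6c.png",cv2.resize(im[100:260,180:330],None,fx=3.7,fy=3.7,interpolation=cv2.INTER_CUBIC))
im,m=snap("scene","pics/s6.png");cv2.imwrite("pics/s6c.png",cv2.resize(im[130:290,270:400],None,fx=3.7,fy=3.7,interpolation=cv2.INTER_CUBIC))
E
```

```text
[ 0.5247 -0.1101  0.1219] [-1.1399  0.4671  6.2849]
17.9333 [ 0.5244 -0.11    0.1215] [-0.678  -0.2801 -0.3469] 0.08681064395288363
20.0167 [ 0.5243 -0.11    0.2598] [-0.469  -1.0878 -0.1289]
```

View pics/w6c.png

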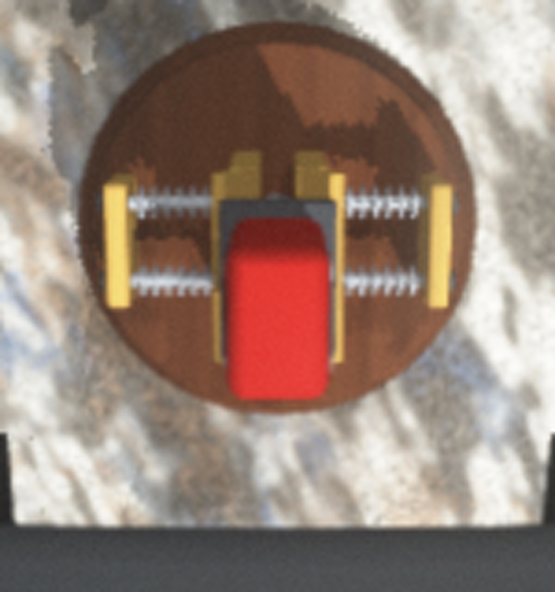

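View pics/s6c.png

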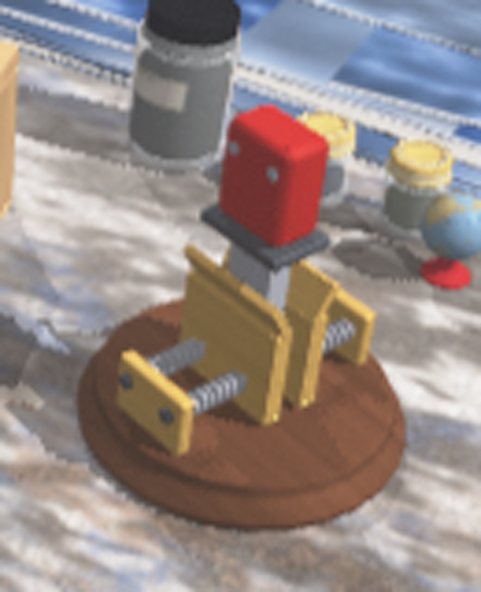

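View pics/s6.png

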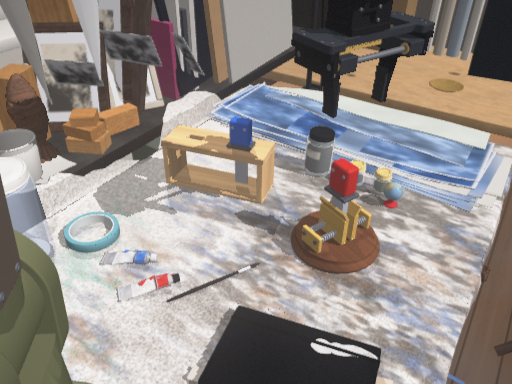

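Released and standing upright: the cheeks are spread evenly, and the feeler is centred between the posts in the wrist view. Last, a numeric check.

```bash
python3 - <<'E'
from h import *
import pickle
m=pickle.load(open("w6.pkl","rb"))
f=lambda L,z:np.array([onz("wrist",crop(p,180,100,3.7),z,m) for p in L])[:,:2]
A=f([(105,184),(130,184),(130,307),(107,307)],.052).mean(0);B=f([(430,184),(452,184),(449,307),(430,307)],.052).mean(0)
c=(A+B)/2;ex=(B-A)/np.linalg.norm(B-A);ey=np.array([-ex[1],ex[0]])
P=f([(228,258),(330,258),(328,400),(230,400)],.163);print(c,np.linalg.norm(B-A),"handle top in guide",ex@(P.mean(0)-c),ey@(P.mean(0)-c),np.linalg.norm(P[0]-P[1]),np.linalg.norm(P[1]-P[2]))
d=(P[0]+P[1]-P[2]-P[3]);print("yaw err deg",np.degrees(np.arctan2(d@ex,d@ey)))
C=f([(220,200),(335,200)],.113);print("collar end in guide",[ (ex@(q-c),ey@(q-c)) for q in C])
G=f([(262,160),(296,160)],.074);print("gap seen",[ (ex@(q-c),ey@(q-c)) for q in G])
E
```

```text
[ 0.525 -0.11 ] 0.11109744675979923 handle top in guide -3.8683060077269794e-05 0.00010188856119328192 0.024486111813461102 0.035933906332947387
yaw err deg -2.6143068332576607e-05
collar end in guide [(np.float64(-0.016761737278758973), np.float64(0.024786808393424183)), (np.float64(0.01583036751242124), np.float64(0.024782786437892917))]
gap seen [(np.float64(-0.005428162945229279), np.float64(0.031865582040635096)), (np.float64(0.005347372453601423), np.float64(0.031865320646667285))]
```

```bash
python3 - <<'E'
from h import *
print(arm.state()["time_s"]);print(arm.hand_in())
E
```

```text
20.1167
the job is handed in; nothing more can be done
None
```

I put the red feeler in the ring guide, let go of it there and handed the job in at about 20 s. The blue feeler is still in the stand. The hand-in reports no verdict.

**Insertion:** I took the red feeler from the stand, carried it over the blue one and slid it down between the cheeks. It hit a hard stop with about 22 N of upward force at TCP z = 0.1218 m. With the 100 mm grasp offset, that puts the tip at the 22 mm floor.

**Final wrist-camera check after release:**
- The handle top is within 1 mm of the gap's centre.
- The yaw error is about 0°, and the feeler shows no visible tilt.
- The cheeks are spread evenly to about ±5.4 mm, against ±3 mm at rest. That is about 2.4 mm of opening each, above the 1.5 mm needed.
- The gripper is clear above the feeler.

**Readings that disagreed:**
- **Tip height:** the scene camera put the tip about 5 mm too high just before the last push. It had also read about 3 mm high before insertion, so part of that looks like camera bias. I relied on the hard stop instead.
- **Drag force:** the wrist force pointed downward while the blade slid in, where I expected upward drag, so I couldn't read the drag from it.

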